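# Offer the solid check-valve ball up to the valve

## Task

One of the two steel dishes holds a solid check-valve ball, the other a hollow float that looks the same: lift them by their handles, always level and with the ball staying in the middle, to feel which is the heavier, and leave the lighter dish standing on the bench with its ball. Carry the heavier one just as level and turn it the quarter turn that brings its pouring lip square to the brass valve's open branch, the lip centred about a finger's width in front of the opening and a little above its bottom edge, not touching the valve. Finish while holding it there in the air, still and level, and leave everything else alone.

Things in the scene. Friction and masses are not known exactly. Their poses are not given: they have to be found in the camera images.
- dish_1: stainless parts dish, one of two alike, 180 to 220 g empty: shallow dished plate 127 mm across on an 84 mm foot, upright bail handle over it, pouring lip on one side (starts pointing roughly away from the robot). Origin: centre of underside; z up; +x out over the lip; bail across it along y. Plate's middle 6 mm up, flat-looking centre 56 mm across slopes 5 deg, then 14 deg to the rim, 17 mm up. Holds one ball.
- dish_2: stainless parts dish, one of two alike, 180 to 220 g empty: shallow dished plate 127 mm across on an 84 mm foot, upright bail handle over it, pouring lip on one side (starts pointing roughly away from the robot). Origin: centre of underside; z up; +x out over the lip; bail across it along y. Plate's middle 6 mm up, flat-looking centre 56 mm across slopes 5 deg, then 14 deg to the rim, 17 mm up. Holds one ball.
- dish_1_grip (a point): middle of dish_1's black grip, the bar at the top of its bail, 100 mm above the dish's origin, over its middle: 60 mm long along the dish's y, 14 mm wide along x, 16 mm tall. Bail rods, 6 mm round, run from its ends down to the rim at y = +/-61 mm.
- dish_2_grip (a point): middle of dish_2's black grip, the bar at the top of its bail, 100 mm above the dish's origin, over its middle: 60 mm long along the dish's y, 14 mm wide along x, 16 mm tall. Bail rods, 6 mm round, run from its ends down to the rim at y = +/-61 mm.
- dish_1_lip (a point): middle of the outer edge of dish_1's pouring lip, top face: 81 mm along the dish's +x and 17 mm above its origin.
- dish_2_lip (a point): the same point on dish_2.
- ball_1_center (a point): centre of the bright steel ball, 45 mm across, lying loose in the middle of one of the dishes, 28.5 mm above the dish's origin. One of the two balls is a solid check-valve ball (340 to 410 g), the other a hollow float (50 to 80 g); they look the same and only weight tells them apart.
- ball_2_center (a point): centre of the bright steel ball, 45 mm across, lying loose in the middle of one of the dishes, 28.5 mm above the dish's origin. One of the two balls is a solid check-valve ball (340 to 410 g), the other a hollow float (50 to 80 g); they look the same and only weight tells them apart.
- valve: brass ball check valve body with its cover off, fixed on wooden saddles to the robot's left. Origin: under its middle, on the bench; its open branch points along its own -x, roughly to the robot's right (yaw about +90 deg), axis 90 mm up; its straight run, 186 mm long and 100 mm thick, lies along its y. Flange round the opening 92 mm across; highest point 140 mm.
- valve_mouth (a point): lowest point of the valve's round opening (bore 56 mm), in the plane of the flange face: 110 mm from the valve's origin along its -x and 62 mm above the bench. Same axes as the valve: the opening looks along -x.
- valve_cover: the valve's round brass cover, 92 mm across, 26 mm tall over its boss, loose on the far part of the bench. Origin: centre of its underside.
- torch: black plastic inspection torch, 190 mm long, 32 mm wide, 34 mm high, lying loose on the far part of the bench. Origin: under its middle; x along it.
- grips: pair of steel locking grips, 205 mm long, 55 mm wide, 14 mm high, lying loose on the far part of the bench. Origin: under the middle; jaws towards +x.
- bender: aluminium hand pipe bender lying flat at the robot's right, 360 mm long, 260 mm wide, 42 mm high, loose. Origin: under the centre of its round former; the main handle points along +x.
- drivers: set of five teal-gripped screwdrivers standing in a clear stand, 230 mm by 80 mm by 206 mm tall, at the far left of the bench, loose. Origin: centre of its underside.
- jar: grey jar of jointing paste, 72 mm across, 85 mm tall, at the left of the bench, loose. Origin: centre of its underside.
- ball_1: one of the two balls; its centre is the point ball_1_center.
- ball_2: one of the two balls; its centre is the point ball_2_center.
Mind the look-alikes: they are no part of the job. There is more than one size of the valve; the job needs the larger.

How it is judged:
On the way, in this order (a step that is already met when the one before it is completed fails the run):
1. the dish with the heavy ball is lifted clear of the bench by the gripper (((contact force between any of ball_1, ball_2 and dish_1 above 2 N and contact force between the fingers and dish_1 above 1 N and height (world z) of dish_1 above 0.012 m) or (contact force between any of ball_1, ball_2 and dish_2 above 2 N and contact force between the fingers and dish_2 above 1 N and height (world z) of dish_2 above 0.012 m))), for 0.1 s.
2. in the air, it is turned so that its lip squares up to the valve's opening, with its ball in the middle (((contact force between any of ball_1, ball_2 and dish_1 above 2 N and contact force between the fingers and dish_1 above 1 N and height (world z) of dish_1 above 0.03 m and angle between the x axis of dish_1 and the x axis of valve, either way round below 0.14 rad and x of valve in the frame of dish_1 above 0.05 m and horizontal distance between any of ball_1_center, ball_2_center and dish_1 below 0.015 m) or (contact force between any of ball_1, ball_2 and dish_2 above 2 N and contact force between the fingers and dish_2 above 1 N and height (world z) of dish_2 above 0.03 m and angle between the x axis of dish_2 and the x axis of valve, either way round below 0.14 rad and x of valve in the frame of dish_2 above 0.05 m and horizontal distance between any of ball_1_center, ball_2_center and dish_2 below 0.015 m))), for 0.2 s.
At the end, for the whole second after the job is handed in: The heavier dish is held still in the air, level to 0.06 rad, ball within 10 mm of its middle; lip square to the opening (0.14 rad), 2-35 mm off its plane, 14 mm sideways, -2 to 26 mm above its bottom edge, no contact. The lighter dish stands let go on the bench, ball within 10 mm of its middle (((contact force between any of ball_1, ball_2 and dish_1 above 2 N and contact force between the fingers and dish_1 above 1 N and height (world z) of dish_1 above 0.03 m and angle between the x axis of dish_1 and the x axis of valve, either way round below 0.14 rad and x of valve in the frame of dish_1 above 0.05 m and horizontal distance between any of ball_1_center, ball_2_center and dish_1 below 0.01 m and x of dish_1_lip in the frame of valve_mouth between -0.035 and -0.002 m and y of dish_1_lip in the frame of valve_mouth between -0.014 and 0.014 m and z of dish_1_lip in the frame of valve_mouth between -0.002 and 0.026 m and angle between dish_1's own z axis and vertical below 0.06 rad and linear speed of each of dish_1, dish_2 below 0.02 m/s and angular speed of dish_1 below 0.2 rad/s and contact force between dish_1 and valve below 0.2 N and height (world z) of dish_2 below 0.004 m and angle between dish_2's own z axis and vertical below 0.03 rad and horizontal distance between any of ball_1_center, ball_2_center and dish_2 below 0.01 m and contact force between the fingers and dish_2 below 0.1 N) or (contact force between any of ball_1, ball_2 and dish_2 above 2 N and contact force between the fingers and dish_2 above 1 N and height (world z) of dish_2 above 0.03 m and angle between the x axis of dish_2 and the x axis of valve, either way round below 0.14 rad and x of valve in the frame of dish_2 above 0.05 m and horizontal distance between any of ball_1_center, ball_2_center and dish_2 below 0.01 m and x of dish_2_lip in the frame of valve_mouth between -0.035 and -0.002 m and y of dish_2_lip in the frame of valve_mouth between -0.014 and 0.014 m and z of dish_2_lip in the frame of valve_mouth between -0.002 and 0.026 m and angle between dish_2's own z axis and vertical below 0.06 rad and linear speed of each of dish_2, dish_1 below 0.02 m/s and angular speed of dish_2 below 0.2 rad/s and contact force between dish_2 and valve below 0.2 N and height (world z) of dish_1 below 0.004 m and angle between dish_1's own z axis and vertical below 0.03 rad and horizontal distance between any of ball_1_center, ball_2_center and dish_1 below 0.01 m and contact force between the fingers and dish_1 below 0.1 N))); the arm keeps its last pose, push and grip.
It fails at once if a ball rolls out of the central part of its dish (over 22 mm from the middle) (not (horizontal distance between any of ball_1_center, ball_2_center and dish_1 below 0.022 m) or not (horizontal distance between any of ball_1_center, ball_2_center and dish_2 below 0.022 m)).
It fails at once if a dish is tilted by more than 0.2 rad (angle between any of dish_1, dish_2's own z axis and vertical above 0.2 rad).
It fails at once if the valve is pushed hard (over 10 N) (contact force between valve and the arm above 10 N or contact force between valve and the fingers above 10 N or contact force between valve and dish_1 above 10 N or contact force between valve and dish_2 above 10 N).
It fails at once if another thing on the bench is moved by more than 20 mm (distance of any of valve_cover, torch, grips, bender, drivers, jar from where it was at the start of the episode above 0.02 m).
It also fails if it takes over 72 s, if anything falls off the work surface, if the arm or the gripper's body presses on something with over 40 N, if the wrist force passes 120 N, or if a joint passes its speed limit or range.

## Robot

A 6-joint arm with a two-finger parallel gripper is mounted at the origin on the work surface. World frame = base frame: x ahead of the robot, y to its left, z up, the work surface at z = 0. Lengths are in m, angles in rad, forces in N, time in s.
With the tool pointing down it reaches from about 0.3 to 0.85 m from the base axis. Payload 4.2 kg.
Tool frame: the origin (TCP) lies midway between the tips of the shut fingers; the grasp point (between the pads) lies 19 mm behind it (robot.pinch_z is the distance from the TCP to the grasp point, in m); z points along the fingers, x is the direction in which the jaws open and shut, and the axes are right-handed (so a half turn about z gives the same grasp; the last joint's range is limited). The gripper opens to 91 mm and grips with 3 to 60 N. Pads are 32 mm wide; open, the fingers measure 118 mm over their backs; the gripper's body (76 mm by 178 mm) begins 60 mm behind the grasp point.
Start: joints at [1.171, 0.32, 1.565, -0, 1.257, -0.02], TCP at [0.213, 0.534, 0.214] pointing down, gripper open.
Joint ranges: [-3.11, 3.11], [-0.84, 2.01], [0.21, 2.61], [-1.34, 4.49], [0.05, 2.63], [-2.56, 2.56]. Speed limits (rad/s): [2.57, 2.57, 3.14, 3.14, 3.14, 3.14].

## Interface

Orientations are given as a 3x3 rotation matrix whose columns are the frame's x, y, z axes.
In Python, from plant import robot gives the robot as it stands. The module is installed in compiled form; this text tells all that it offers.
- The arm moves only by the tool servo_tool, never from a script. Its arguments are lists of equal length, an entry for each row: "hand": the finger opening in m, from 0 to 0.0912; "linear": the shift along the tool's x, y, z in m, a list of three; "turn": the turn, a rotation vector about the tool's x, y, z in degrees, a list of three. In form: {"hand": [hand, ...], "linear": [[tx, ty, tz], ...], "turn": [[ax, ay, az], ...]}. A call has 1 to 5 rows; each row shifts and turns the commanded pose from where the row before left it, along the tool's axes as they then stand; what a row does not reach is not made up. A row lasts 1/8 s, in which the tool goes at most 62.5 mm and 10.7 degrees, less where a joint would pass 70% of its speed; a pose out of reach is approached as far as the arm can. A call with a gripper value outside its range is refused whole. The fingers move at their own pace and stop on an object; "force" is the grip in N (left out, the last holds). Time passes only in rows, so rows that do not move let the fingers close. It gives the time, the measured TCP pose, the force and the opening at its end, in the units of the state.
- robot.state(): the state, without advancing time (a new reading comes with each control period).
- robot.get_image(name): name is "scene" or "top" or "wrist"; returns a dict with "color" (420x560x3 uint8, red, green, blue), "z_map" (420x560 float32, m along the optical axis (not along the pixel's ray), 0 where there is no reading), "camera_matrix" (3x3 intrinsics, pixels), "k1" (the pictures are not rectified: a ray, as slopes to the right and down, at radius r is drawn at 1 + k1 r^2 times it, then the intrinsics apply), "rvec" (rotation vector, rad) and "tvec" (3), from world to camera coordinates, as OpenCV has them; the wrist camera has in their place "mount" (4x4, takes a point from camera to tool coordinates, whose origin is the TCP and whose axes are the tool frame's). Camera axes: x right, y down, z forward; pixel columns grow to the right and rows downward; lengths in m; the calibration is good to about 2 mm. A picture is of the moment at which its call begins: read the wrist's pose just before it.
- robot.job_done(): hands the job in, once; it reports no verdict.
The state is a dict: "t": time; "joint_positions": joint angles; "joint_vel": joint speeds; "joint_efforts": joint torques, N m; "ee_pos": TCP position; "tcp_rot": TCP orientation; "ft_force": force on the tool from outside, world axes, zero at the start; "wrist_torque": the same for the moment, N m; "finger_gap": finger opening in m.
Only numpy, scipy, OpenCV 4.12 (cv2) and the standard library are available. Lean on these libraries where they do the work, as an engineer would, in place of code of your own. Each camera call takes 0.05 s, during which the arm holds its last target.

## Working session

There is one attempt and no reset: what is moved stays moved. The work goes in short steps, Python scripts to look and compute and a tool call to move; the robot and the scene stay as the last step left them, time stands still between calls to the robot, and variables do not carry over. Pictures are saved under pics/ and viewed, and the job is handed in when it is done.

Besides the shell and the picture viewer there is one more tool, called as name(argument=value, ...), one argument or row to a line, values as JSON. servo_tool: Moves the arm, as the interface text tells. Its arguments: {"type":"object","properties":{"hand":{"type":"array"},"linear":{"type":"array"},"turn":{"type":"array"},"force":{"type":"number"}},"required":["hand","linear","turn"]}

```bash
mkdir -p pics; cat > h.py <<'E'
import numpy as np, cv2
from plant import robot
def grab(n):
    im=robot.get_image(n); np.save(f'/tmp/{n}.npy',im,allow_pickle=True); return im
def load(n): return np.load(f'/tmp/{n}.npy',allow_pickle=True).item()
def cam2world(im):
    R=cv2.Rodrigues(np.array(im['rvec'],float))[0]; t=np.array(im['tvec'],float).ravel()
    return R.T, -R.T@t
def ray(im,u,v):
    K=im['camera_matrix']; k=im['k1']
    d=np.array([(u-K[0,2])/K[0,0],(v-K[1,2])/K[1,1]])
    s=d.copy()
    for _ in range(20): s=d/(1+k*(s@s))
    return np.array([s[0],s[1],1.])
def at_z(im,u,v,z):
    R,c=cam2world(im); d=R@ray(im,u,v); return c+d*(z-c[2])/d[2]
def at_d(im,u,v):
    R,c=cam2world(im); return c+R@ray(im,u,v)*im['z_map'][int(v),int(u)]
def cloud(im):
    K=im['camera_matrix'];k=im['k1'];h,w=im['z_map'].shape
    u,v=np.meshgrid(np.arange(w),np.arange(h))
    d=np.stack([(u-K[0,2])/K[0,0],(v-K[1,2])/K[1,1]],-1); s=d.copy()
    for _ in range(20): s=d/(1+k*(s**2).sum(-1,keepdims=True))
    p=np.concatenate([s,np.ones((h,w,1))],-1)*im['z_map'][...,None]
    R,c=cam2world(im); return p@R.T+c
E
python3 - <<'E'
from h import *
print(robot.state())
for n in('scene','top'):
    im=grab(n); cv2.imwrite(f'pics/{n}0.png',im['color'][...,::-1]); print(n,im['camera_matrix'],im['k1'],im.get('rvec'),im.get('tvec'))
E
```

```text
{'t': 0.0, 'joint_positions': array([ 1.17104333e+00,  3.20306899e-01,  1.56567886e+00, -3.50902639e-05,
        1.25737247e+00, -2.00097597e-02]), 'joint_vel': array([ 0.00023286, -0.0019851 ,  0.00031498, -0.00087284,  0.00133402,
       -0.00186534]), 'joint_efforts': array([ 1.11510646e-03, -4.12468529e+01, -2.31974763e+01,  7.26637454e-02,
        4.58001543e-02, -1.46286066e-04]), 'ee_pos': array([0.21296275, 0.53357106, 0.21311172]), 'tcp_rot': array([[ 3.70671353e-01,  9.28763865e-01, -6.56395755e-04],
       [ 9.28762418e-01, -3.70671934e-01, -1.63936146e-03],
       [-1.76588717e-03, -1.97137877e-06, -9.99998441e-01]]), 'ft_force': array([-0.01663599,  0.41267971,  0.22808789]), 'wrist_torque': array([0.01782189, 0.03401557, 0.02182846]), 'finger_gap': 0.09136424974155956}
scene [[477.60964065   0.         285.78926209]
 [  0.         477.60964065 208.22455948]
 [  0.           0.           1.        ]] 0.0028701121207112272 [ 2.17515173  0.96004455 -0.4268677 ] [-0.34901666 -0.21338239  1.85534098]
top [[452.38359756   0.         275.32232979]
 [  0.         452.38359756 214.37068044]
 [  0.           0.           1.        ]] -0.014785327745282312 [ 2.10383755 -2.16150775  0.13615544] [0.03041254 0.55960678 1.46407431]
```

View pics/scene0.png

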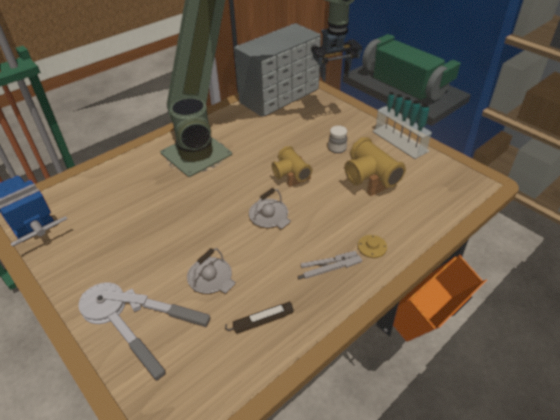

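View pics/top0.png

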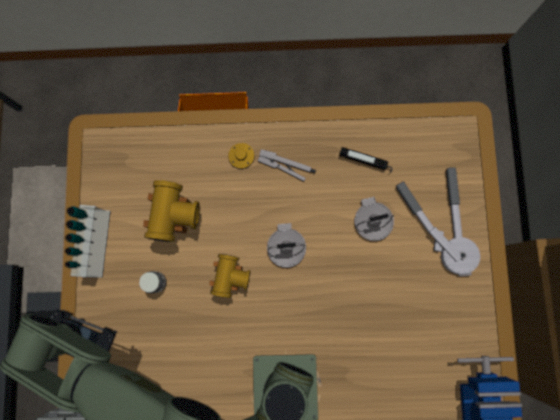

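The scene shot shows the larger valve at about (375,165), the small look-alike at (292,165), and dishes at (268,213) and (210,275). In the top view the large valve is at (170,210), its mouth is near (197,214), and the dishes are at (286,247) and (374,220). I'll enlarge the crops.

```bash
python3 - <<'E'
from h import *
im=load('top'); c=im['color'][...,::-1]
def crop(u0,v0,w,h,s,n): 
    cv2.imwrite(f'pics/{n}.png',cv2.resize(c[v0:v0+h,u0:u0+w],None,fx=s,fy=s,interpolation=cv2.INTER_CUBIC))
a=cv2.resize(c[190:280,255:405],None,fx=5,fy=5,interpolation=cv2.INTER_CUBIC); cv2.imwrite('pics/td.png',a)
crop(135,170,75,80,7,'tv')
P=cloud(im)
for u,v in [(286,247),(374,220),(286,244),(170,210),(190,214)]:print(u,v,P[v,u].round(3))
E
```

```text
286 247 [ 0.446 -0.017  0.107]
374 220 [ 0.524 -0.299  0.103]
286 244 [ 0.455 -0.017  0.107]
170 210 [0.572 0.348 0.122]
190 214 [0.556 0.282 0.129]
```

View pics/td.png

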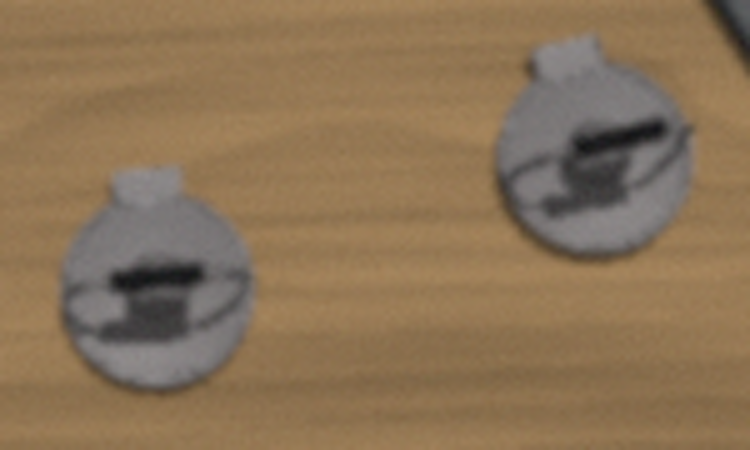

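View pics/tv.png

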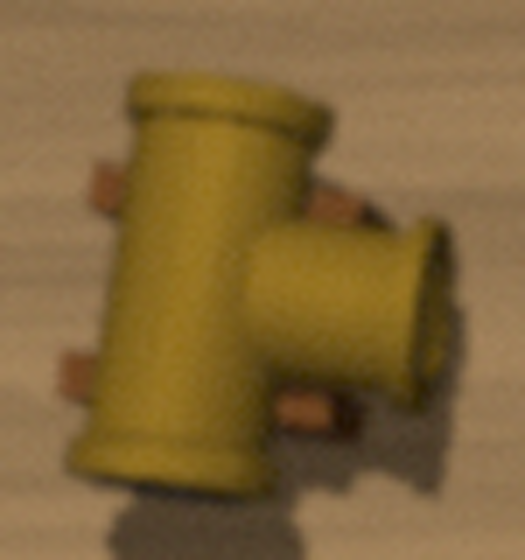

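```bash
python3 - <<'E'
from h import *
for n in('top','scene'):
    P=cloud(load(n)).reshape(-1,3)
    for nm,c in(('A',(.45,-.015)),('B',(.525,-.30))):
        m=(np.hypot(P[:,0]-c[0],P[:,1]-c[1])<.08)&(P[:,2]>.088)&(P[:,2]<.13)
        q=P[m]; ctr=q.mean(0); w,V=np.linalg.eigh(np.cov(q[:,:2].T)); d=V[:,1]*np.sign(V[1,1])
        t=(q[:,:2]-ctr[:2])@d
        print(n,nm,len(q),ctr.round(4),'midrange',(ctr[:2]+d*(t.min()+t.max())/2).round(4),'len',np.ptp(t).round(3),'yaw',np.degrees(np.arctan2(-d[0],d[1])).round(1),'z',np.percentile(q[:,2],[10,90]).round(3))
        # rim
        m=(np.hypot(P[:,0]-c[0],P[:,1]-c[1])<.1)&(P[:,2]>.006)&(P[:,2]<.03); q=P[m]
        (cx,cy),r=cv2.minEnclosingCircle((q[:,:2]*1000).astype(np.float32)); print('  dish',len(q),cx,cy,r)
    m=(np.hypot(P[:,0]-.57,P[:,1]-.34)<.17)&(P[:,2]>.02)&(P[:,2]<.16)&(P[:,1]<.46); q=P[m]
    print(n,'valve',len(q),q.min(0).round(3),q.max(0).round(3)); np.save(f'/tmp/valve_{n}.npy',q)
E
python3 - <<'E'
from h import *
im=load('scene');c=im['color'][...,::-1]
cv2.imwrite('pics/sv.png',cv2.resize(c[125:205,325:420],None,fx=7,fy=7,interpolation=cv2.INTER_CUBIC))
cv2.imwrite('pics/sd.png',cv2.resize(c[180:300,180:300],None,fx=5,fy=5,interpolation=cv2.INTER_CUBIC))
E
```

```text
top A 108 [ 0.4511 -0.0173  0.1051] midrange [ 0.4512 -0.0187] len 0.092 yaw 3.3 z [0.096 0.111]
  dish 1099 449.82781982421875 -14.408493041992188 99.44680786132812
top B 107 [ 0.5311 -0.3118  0.1054] midrange [ 0.5313 -0.3129] len 0.095 yaw 11.9 z [0.097 0.111]
  dish 1062 523.4952392578125 -300.00579833984375 98.44879150390625
top valve 2404 [0.475 0.262 0.022] [0.67  0.448 0.144]
scene A 114 [ 0.4562 -0.022   0.1019] midrange [ 0.4559 -0.017 ] len 0.091 yaw 3.0 z [0.094 0.108]
  dish 753 456.8262634277344 -11.727899551391602 83.8919448852539
scene B 152 [ 0.5372 -0.3186  0.1027] midrange [ 0.5368 -0.3167] len 0.091 yaw 12.0 z [0.094 0.109]
  dish 1050 531.1019897460938 -310.0353698730469 87.46635437011719
scene valve 2107 [0.476 0.259 0.02 ] [0.678 0.426 0.143]
```

```bash
mv pics /tmp/p2 2>/dev/null; mkdir -p pics; cp /tmp/p2/* pics/; ls pics
```

```text
scene0.png
sd.png
sv.png
td.png
top0.png
tv.png
```

View pics/sv.png

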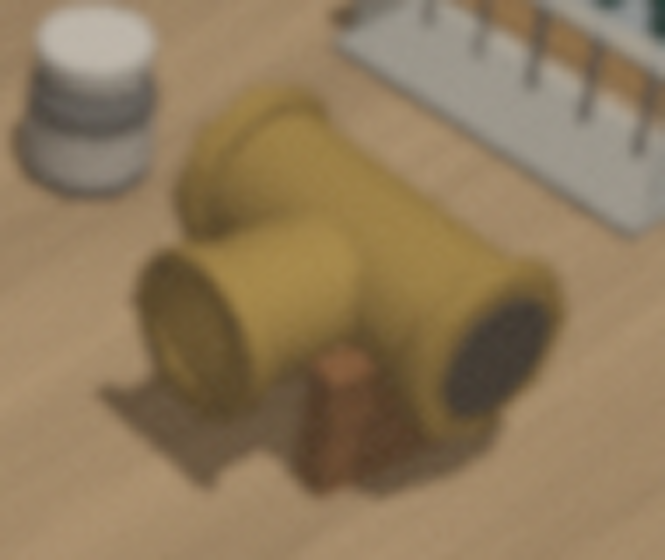

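View pics/sd.png

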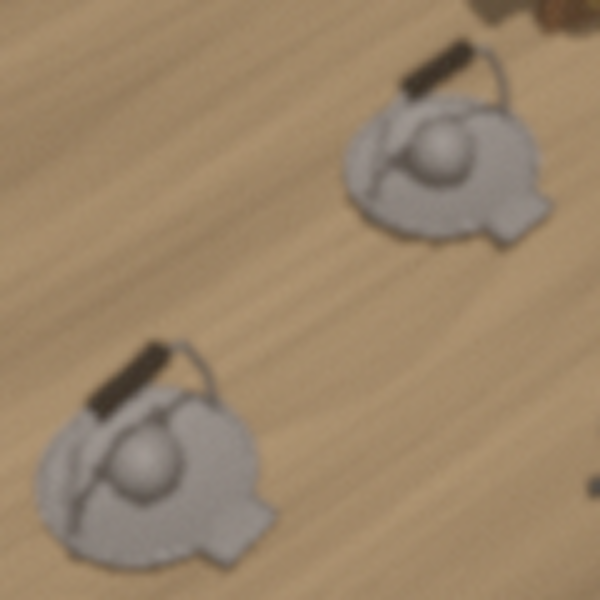

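```bash
cat > fitv.py <<'E'
from h import *
from scipy.optimize import least_squares
def cyl(ax,rad,a,b,r):
    da=np.maximum(a-ax,ax-b); dr=rad-r
    return np.minimum(np.maximum(da,dr),0)+np.hypot(np.maximum(da,0),np.maximum(dr,0))
def sdf(p,q):
    x,y,yaw,rb,rbb,tf,dz=p
    c,s=np.cos(yaw),np.sin(yaw)
    X=c*(q[:,0]-x)+s*(q[:,1]-y); Y=-s*(q[:,0]-x)+c*(q[:,1]-y); Z=q[:,2]-.09-dz
    ry=np.hypot(X,Z); rx=np.hypot(Y,Z)
    return np.min([cyl(Y,ry,-.093,.093,rb),cyl(Y,ry,.093-tf,.093,.05),cyl(Y,ry,-.093,-.093+tf,.05),cyl(X,rx,-.110,0,rbb),cyl(X,rx,-.11,-.11+tf,.046)],0)
Q={n:np.load(f'/tmp/valve_{n}.npy') for n in('top','scene')}
Q['both']=np.vstack([Q['top'],Q['scene']])
for n,q in Q.items():
    q=q[(q[:,2]>.07)]
    r=least_squares(lambda p:sdf(p,q),[.565,.365,np.radians(88),.042,.038,.015,0],loss='soft_l1',f_scale=.002)
    p=r.x; m=p[:2]-.11*np.array([np.cos(p[2]),np.sin(p[2])])
    print(n,p[:2].round(4),np.degrees(p[2]).round(2),p[3:].round(4),'mouth',m.round(4),'rms',np.median(abs(sdf(p,q))).round(4))
im=load('scene'); print(at_z(im,353.1,172.1,.09))
E
python3 fitv.py
```

```text
top [0.5745 0.3787] 81.59 [ 0.0445  0.0402  0.0166 -0.0027] mouth [0.5584 0.2699] rms 0.0018
scene [0.5776 0.3769] 81.45 [ 0.042   0.0369  0.0148 -0.0016] mouth [0.5613 0.2681] rms 0.0018
both [0.5763 0.3781] 81.08 [ 0.0438  0.0395  0.0167 -0.0025] mouth [0.5592 0.2695] rms 0.0019
[0.56056053 0.27364289 0.09      ]
```

```bash
cat > plan.py <<'E'
from h import *
def pose():
    s=robot.state(); R=s['tcp_rot']; return s,np.array(s['ee_pos']),np.array(R)
def yaw(R): return np.degrees(np.arctan2(R[1,0],R[0,0]))
def plan(target,yawt,prof=None,n=10,cur=None,curyaw=None):
    """rows from cur to target; tool assumed vertical; prof weights per row"""
    s,p,R=pose()
    if cur is not None:p=np.array(cur)
    y=yaw(R) if curyaw is None else curyaw
    w=np.array(prof if prof is not None else [1]*n,float); w/=w.sum()
    d=np.array(target)-p; dy=(yawt-y+180)%360-180
    out=[]
    for k in w:
        c,si=np.cos(np.radians(y)),np.sin(np.radians(y))
        v=d*k
        # tool x=(c,s,0), tool y=(s,-c,0), z=-1
        out.append(([round(float(1e3*(c*v[0]+si*v[1])),1),round(float(1e3*(si*v[0]-c*v[1])),1),round(float(-1e3*v[2]),1)],round(float(-dy*k),2)))
        y+=dy*k
    for o in out: print(o)
E
python3 -c "
from plan import *
s,p,R=pose();print(p,yaw(R))
plan([.453,-.018,.23],3.2,n=12)"
```

```text
[0.21300587 0.53359413 0.21321664] 68.2421706376668
([-35.3, 35.6, -1.4], 5.42)
([-31.8, 38.8, -1.4], 5.42)
([-28.0, 41.6, -1.4], 5.42)
([-23.9, 44.1, -1.4], 5.42)
([-19.6, 46.1, -1.4], 5.42)
([-15.2, 47.8, -1.4], 5.42)
([-10.6, 49.0, -1.4], 5.42)
([-5.9, 49.8, -1.4], 5.42)
([-1.2, 50.1, -1.4], 5.42)
([3.5, 50.0, -1.4], 5.42)
([8.3, 49.4, -1.4], 5.42)
([12.9, 48.4, -1.4], 5.42)
```

servo_tool(
  hand=[0.091,0.091,0.091,0.091,0.091],
  linear=[
    [-0.035,0.036,-0.002],
    [-0.032,0.039,-0.002],
    [-0.028,0.042,-0.002],
    [-0.024,0.044,-0.002],
    [-0.02,0.046,-0.002],
  ],
  turn=[
    [0,0,5.4],
    [0,0,5.4],
    [0,0,5.4],
    [0,0,5.4],
    [0,0,5.4],
  ],
)

```text
t: 0.72
ee_pos: [0.314, 0.3019, 0.2238]
tcp_rot: [[0.754, 0.657, -0.0], [0.657, -0.754, -0.0], [-0.0, 0.0, -1.0]]
ft_force: [-0.1, 0.6, 0.1]
finger_gap: 0.0911
```

servo_tool(
  hand=[0.091,0.091,0.091,0.091,0.091],
  linear=[
    [-0.015,0.048,-0.002],
    [-0.011,0.049,-0.002],
    [-0.006,0.05,-0.002],
    [-0.001,0.05,0],
    [0.003,0.05,0],
  ],
  turn=[
    [0,0,5.4],
    [0,0,5.4],
    [0,0,5.4],
    [0,0,5.4],
    [0,0,5.4],
  ],
)

```text
t: 1.35
ee_pos: [0.4141, 0.0719, 0.2298]
tcp_rot: [[0.97, 0.243, 0.0], [0.243, -0.97, 0.0], [0.0, -0.0, -1.0]]
ft_force: [-0.5, 1.2, 0.8]
finger_gap: 0.0907
```

servo_tool(
  hand=[0.091,0.091,0.091,0.091],
  linear=[
    [0.008,0.05,0],
    [0.013,0.048,0],
    [0,0,0],
    [0,0,0],
  ],
  turn=[
    [0,0,5.4],
    [0,0,5.4],
    [0,0,0],
    [0,0,0],
  ],
)

```text
t: 1.85
ee_pos: [0.4536, -0.0181, 0.2295]
tcp_rot: [[0.998, 0.06, -0.001], [0.06, -0.998, 0.001], [-0.001, -0.001, -1.0]]
ft_force: [0.1, 0.1, -0.1]
finger_gap: 0.0912
```

```bash
cat > wr.py <<'E'
from plan import *
import sys
s,p,R=pose(); im=robot.get_image('wrist'); im['pR']=(p,R); np.save('/tmp/wrist.npy',im,allow_pickle=True)
print(s['t'],p.round(4),yaw(R).round(2),s['ft_force'].round(2),s['finger_gap'])
c=im['color'][...,::-1]; cv2.imwrite(f'pics/{sys.argv[1]}.png',c)
M=im['mount']; K=im['camera_matrix'];k=im['k1'];h,w=im['z_map'].shape
u,v=np.meshgrid(np.arange(w),np.arange(h))
d=np.stack([(u-K[0,2])/K[0,0],(v-K[1,2])/K[1,1]],-1); ss=d.copy()
for _ in range(20): ss=d/(1+k*(ss**2).sum(-1,keepdims=True))
P=np.concatenate([ss,np.ones((h,w,1))],-1)*im['z_map'][...,None]
W=(P@M[:3,:3].T+M[:3,3])@R.T+p
np.save('/tmp/W.npy',W)
E
python3 wr.py w1
```

```text
1.85 [ 0.4536 -0.0181  0.2295] 3.44 [ 0.14  0.11 -0.09] 0.09116387727895077
```

View pics/w1.png

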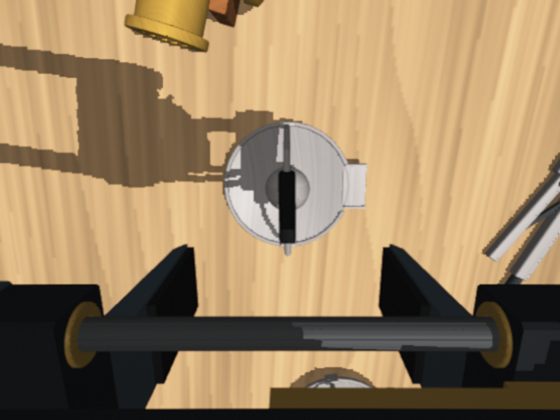

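The wrist view shows dish A centred at (287,184), its grip bar running from (288,172) to (288,243), and its lip at (356,186). The bar lies between the fingers.

```bash
cat > bar.py <<'E'
from plan import *
W=np.load('/tmp/W.npy').reshape(-1,3); im=load('wrist'); p=im['pR'][0]
def bar(c,zoff=0):
    m=(np.hypot(W[:,0]-c[0],W[:,1]-c[1])<.075)&(abs(W[:,2]-.108)<.008); q=W[m]
    b=q[:,:2]
    rect=cv2.minAreaRect((b*1000).astype(np.float32)); print('bar rect',rect,len(b),np.median(q[:,2]))
    m=(np.hypot(W[:,0]-c[0],W[:,1]-c[1])<.1)&(W[:,2]>.01)&(W[:,2]<.022); q=W[m]
    from scipy.optimize import least_squares
    # rim: hull points not in lip
    b=q[:,:2]; h=cv2.convexHull((b*1000).astype(np.float32))[:,0]/1000
    r=least_squares(lambda x:np.hypot(h[:,0]-x[0],h[:,1]-x[1])-.0635,[*c],loss='cauchy',f_scale=.001).x
    d=b-r; far=d[(np.hypot(*d.T)>.07)&(np.hypot(*d.T)<.083)]; l=far.mean(0)
    print('dish ctr',r.round(4),'lip yaw',np.degrees(np.arctan2(l[1],l[0])).round(1),len(far))
import sys
bar((float(sys.argv[1]),float(sys.argv[2])))
E
python3 bar.py .453 -.018
```

```text
bar rect ((452.028564453125, -17.443859100341797), (13.207979202270508, 68.00560760498047), 3.717607021331787) 1221 0.10696360147809232
dish ctr [ 0.4502 -0.0184] lip yaw 3.7 571
```

servo_tool(
  hand=[0.091,0.091,0.091,0.091,0.091],
  linear=[
    [-0.002,0,0.03],
    [0,0,0.035],
    [0,0,0.035],
    [0,0,0.03],
    [0,0,0.018],
  ],
  turn=[
    [0,0,-0.2],
    [0,0,0],
    [0,0,0],
    [0,0,0],
    [0,0,0],
  ],
)

```text
t: 2.52
ee_pos: [0.4508, -0.017, 0.0807]
tcp_rot: [[0.998, 0.066, -0.002], [0.066, -0.998, 0.0], [-0.002, -0.001, -1.0]]
ft_force: [0.6, 0.1, 0.2]
finger_gap: 0.0911
```

servo_tool(
  hand=[0.06,0.05,0.04],
  linear=[
    [0,0,0],
    [0,0,0],
    [0,0,0],
  ],
  turn=[
    [0,0,0],
    [0,0,0],
    [0,0,0],
  ],
)

```text
t: 2.9
ee_pos: [0.4528, -0.0183, 0.0829]
tcp_rot: [[0.998, 0.064, 0.002], [0.064, -0.998, -0.0], [0.002, 0.0, -1.0]]
ft_force: [0.2, -0.1, 0.8]
finger_gap: 0.0639
```

```bash
python3 wr.py w2; python3 bar.py .4515 -.018
```

```text
2.9 [ 0.4528 -0.0183  0.0829] 3.67 [ 0.15 -0.05  0.78] 0.06394674802302698
bar rect ((457.5590515136719, -14.127880096435547), (79.81485748291016, 59.42304992675781), 25.929386138916016) 4523 0.1069000629338827
dish ctr [ 0.451  -0.0167] lip yaw 3.1 1334
```

View pics/w2.png

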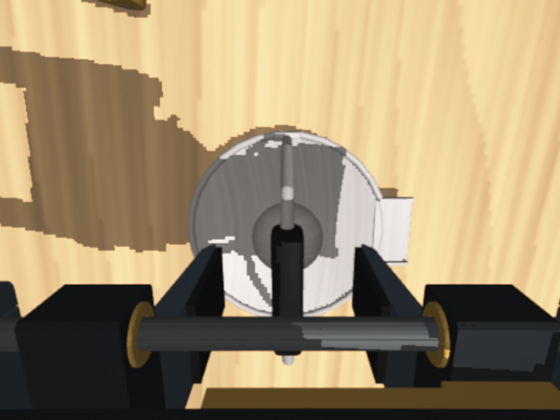

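The bar at u≈288 sits midway between the fingertips at 222 and 356, so I'm closing.

servo_tool(
  hand=[0.03,0.022,0.016,0.01,0.005],
  linear=[
    [0,0,0],
    [0,0,0],
    [0,0,0],
    [0,0,0],
    [0,0,0],
  ],
  turn=[
    [0,0,0],
    [0,0,0],
    [0,0,0],
    [0,0,0],
    [0,0,0],
  ],
  force=25,
)

```text
t: 3.58
ee_pos: [0.4522, -0.0186, 0.0819]
tcp_rot: [[0.998, 0.063, 0.0], [0.063, -0.998, 0.0], [0.0, -0.0, -1.0]]
ft_force: [1.0, -1.0, 0.5]
finger_gap: 0.014
```

servo_tool(
  hand=[0.005,0.005,0.005,0.005,0.005],
  linear=[
    [0,0,0],
    [0,0,0],
    [0,0,0],
    [0,0,0],
    [0,0,0],
  ],
  turn=[
    [0,0,0],
    [0,0,0],
    [0,0,0],
    [0,0,0],
    [0,0,0],
  ],
)

```text
t: 4.2
ee_pos: [0.4522, -0.0185, 0.0819]
tcp_rot: [[0.998, 0.064, 0.0], [0.064, -0.998, 0.0], [0.0, -0.0, -1.0]]
ft_force: [1.8, -0.5, -1.4]
finger_gap: 0.0138
```

```bash
python3 wr.py w3
```

```text
4.2 [ 0.4522 -0.0185  0.0819] 3.64 [ 1.77 -0.49 -1.36] 0.01375004925015909
```

View pics/w3.png

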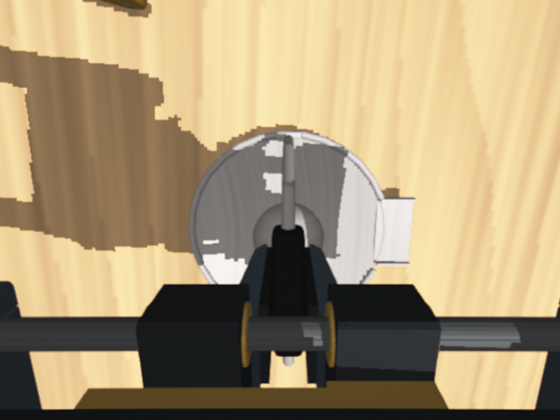

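The bar is held and the ball is in the middle at (287,235). Lifting gently.

servo_tool(
  hand=[0.005,0.005,0.005,0.005,0.005],
  linear=[
    [0,0,-0.002],
    [0,0,-0.004],
    [0,0,-0.006],
    [0,0,-0.007],
    [0,0,-0.006],
  ],
  turn=[
    [0,0,0],
    [0,0,0],
    [0,0,0],
    [0,0,0],
    [0,0,0],
  ],
)

```text
t: 4.88
ee_pos: [0.4523, -0.0185, 0.1076]
tcp_rot: [[0.998, 0.063, 0.001], [0.063, -0.998, 0.0], [0.001, -0.0, -1.0]]
ft_force: [0.0, 0.5, -3.4]
finger_gap: 0.0137
```

servo_tool(
  hand=[0.005,0.005,0.005,0.005,0.005],
  linear=[
    [0,0,-0.004],
    [0,0,-0.002],
    [0,0,0],
    [0,0,0],
    [0,0,0],
  ],
  turn=[
    [0,0,0],
    [0,0,0],
    [0,0,0],
    [0,0,0],
    [0,0,0],
  ],
)

```text
t: 5.5
ee_pos: [0.452, -0.0185, 0.1128]
tcp_rot: [[0.998, 0.064, -0.0], [0.064, -0.998, 0.0], [-0.0, -0.0, -1.0]]
ft_force: [-0.2, 0.2, -3.0]
finger_gap: 0.014
```

```bash
python3 wr.py w4; python3 -c "
from plan import *
im=grab('scene');cv2.imwrite('pics/s4.png',cv2.resize(im['color'][...,::-1][160:300,180:320],None,fx=4,fy=4,interpolation=cv2.INTER_CUBIC))
for i in range(6):
  s=robot.state();print(s['ft_force'],s['wrist_torque']); robot.get_image('top')"
```

```text
5.5 [ 0.452  -0.0185  0.1128] 3.64 [-0.19  0.23 -2.97] 0.01399640125655288
[ 0.22930454  0.77756279 -2.72662672] [-0.06512369  0.03443012  0.03748553]
[ 0.98671861 -0.7099728  -2.08591629] [-0.06178608  0.05371     0.02792314]
[ 0.09893221  0.37943606 -2.6779672 ] [-0.07587911  0.07742661  0.00691856]
[ 0.45903138 -0.4162617  -3.88195491] [-0.0787621   0.0734263  -0.01009558]
[ 0.1522808   0.93289909 -2.84229016] [-0.11137926  0.06727814  0.02219507]
[-0.14026667  0.71708068 -2.40433589] [-0.09404006  0.06177628 -0.02743046]
```

View pics/w4.png

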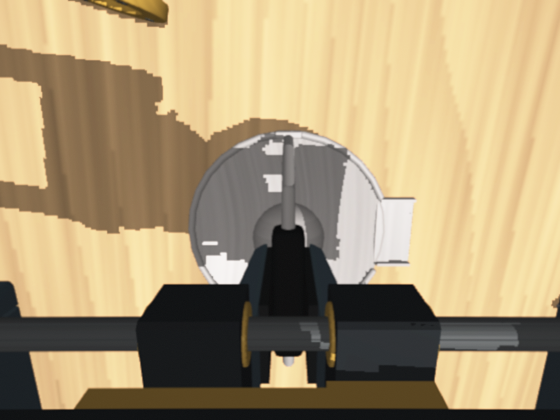

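View pics/s4.png

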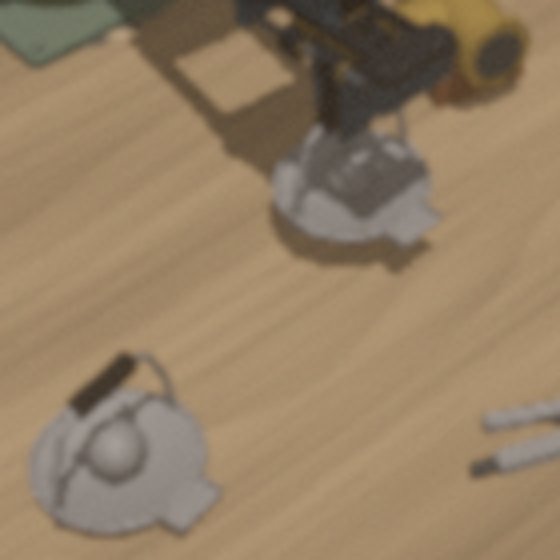

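With a mean of about 2.8 N (light expected 2.3–2.9, heavy 5.1–6.2), dish A is the lighter one, held level with its ball centred. I'm setting it back down gently.

servo_tool(
  hand=[0.005,0.005,0.005,0.005,0.005],
  linear=[
    [0,0,0.002],
    [0,0,0.005],
    [0,0,0.007],
    [0,0,0.007],
    [0,0,0.005],
  ],
  turn=[
    [0,0,0],
    [0,0,0],
    [0,0,0],
    [0,0,0],
    [0,0,0],
  ],
)

```text
t: 6.52
ee_pos: [0.4519, -0.0185, 0.0862]
tcp_rot: [[0.998, 0.063, -0.001], [0.063, -0.998, 0.0], [-0.001, -0.0, -1.0]]
ft_force: [0.4, 0.5, -2.7]
finger_gap: 0.014
```

servo_tool(
  hand=[0.005,0.005,0.005,0.005,0.005],
  linear=[
    [0,0,0.003],
    [0,0,0.0015],
    [0,0,0.0005],
    [0,0,0],
    [0,0,0],
  ],
  turn=[
    [0,0,0],
    [0,0,0],
    [0,0,0],
    [0,0,0],
    [0,0,0],
  ],
)

```text
t: 7.15
ee_pos: [0.4523, -0.0185, 0.0821]
tcp_rot: [[0.998, 0.064, 0.0], [0.064, -0.998, 0.0], [0.0, -0.0, -1.0]]
ft_force: [-0.7, -0.0, -2.5]
finger_gap: 0.0137
```

```bash
python3 wr.py w5;python3 -c "
from plan import *
im=grab('scene');cv2.imwrite('pics/s5.png',cv2.resize(im['color'][...,::-1][160:300,180:320],None,fx=4,fy=4,interpolation=cv2.INTER_CUBIC))"
```

```text
7.15 [ 0.4523 -0.0185  0.0821] 3.64 [-0.71 -0.   -2.49] 0.013747072746927136
```

View pics/s5.png

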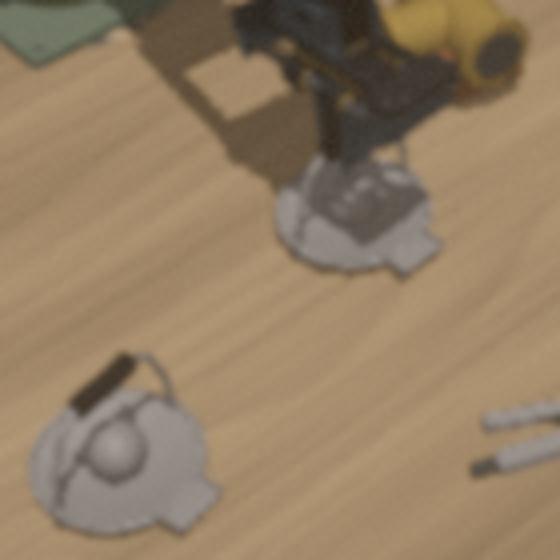

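The dish is almost down but the force still shows its weight. I'm easing it down and watching the force.

servo_tool(
  hand=[0.005,0.005,0.005,0.005],
  linear=[
    [0,0,0.0005],
    [0,0,0],
    [0,0,0],
    [0,0,0],
  ],
  turn=[
    [0,0,0],
    [0,0,0],
    [0,0,0],
    [0,0,0],
  ],
)

```text
t: 7.75
ee_pos: [0.4523, -0.0185, 0.0818]
tcp_rot: [[0.998, 0.063, 0.001], [0.063, -0.998, 0.0], [0.001, -0.0, -1.0]]
ft_force: [-1.5, 1.1, 4.9]
finger_gap: 0.0139
```

```bash
cat > ft.py <<'E'
from plan import *
a=[]
for i in range(6):
  a.append(robot.state()['ft_force']); robot.get_image('top')
s=robot.state();print(np.mean(a,0).round(2),s['ee_pos'].round(4),s['t'])
E
python3 ft.py
```

```text
[-1.25  0.25  5.48] [ 0.4524 -0.0185  0.0818] 8.05
```

It's on the bench with a push of about 5 N. I'll release at low force, opening slowly.

servo_tool(
  hand=[0.014,0.015,0.018,0.025,0.035],
  linear=[
    [0,0,-0.0004],
    [0,0,0],
    [0,0,0],
    [0,0,0],
    [0,0,0],
  ],
  turn=[
    [0,0,0],
    [0,0,0],
    [0,0,0],
    [0,0,0],
    [0,0,0],
  ],
)

```text
t: 8.68
ee_pos: [0.4521, -0.0185, 0.0817]
tcp_rot: [[0.998, 0.064, -0.0], [0.064, -0.998, 0.0], [-0.0, -0.0, -1.0]]
ft_force: [0.3, 0.1, 0.2]
finger_gap: 0.0321
```

servo_tool(
  hand=[0.05,0.07,0.08,0.08],
  linear=[
    [0,0,0],
    [0,0,0],
    [0,0,0],
    [0,0,0],
  ],
  turn=[
    [0,0,0],
    [0,0,0],
    [0,0,0],
    [0,0,0],
  ],
)

```text
t: 9.18
ee_pos: [0.4522, -0.0185, 0.0819]
tcp_rot: [[0.998, 0.063, 0.0], [0.063, -0.998, 0.0], [0.0, -0.0, -1.0]]
ft_force: [0.1, -0.1, 0.2]
finger_gap: 0.0721
```

```bash
python3 wr.py w6
```

```text
9.175 [ 0.4522 -0.0185  0.0819] 3.64 [ 0.07 -0.1   0.22] 0.07211299904528674
```

View pics/w6.png

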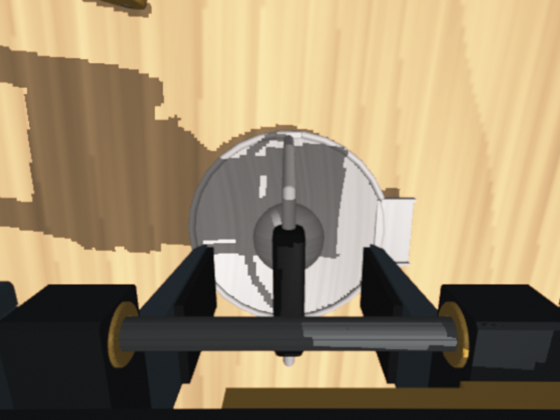

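Dish A is standing free with its ball centred at (288,237). Rising and moving over dish B.

servo_tool(
  hand=[0.09,0.09,0.09,0.09,0.09],
  linear=[
    [0,0,-0.01],
    [0,0,-0.03],
    [0,0,-0.04],
    [0,0,-0.04],
    [0,0,-0.03],
  ],
  turn=[
    [0,0,0],
    [0,0,0],
    [0,0,0],
    [0,0,0],
    [0,0,0],
  ],
)

```text
t: 9.85
ee_pos: [0.4525, -0.0186, 0.2344]
tcp_rot: [[0.998, 0.063, 0.003], [0.063, -0.998, -0.0], [0.003, 0.0, -1.0]]
ft_force: [0.5, 0.2, -0.9]
finger_gap: 0.0896
```

```bash
python3 -c "
from plan import *
plan([.5325,-.3135,.23],12,cur=[.4522,-.0185,.2319],n=8)"
```

```text
([7.7, 37.4, 0.2], -1.05)
([7.0, 37.6, 0.2], -1.05)
([6.3, 37.7, 0.2], -1.05)
([5.6, 37.8, 0.2], -1.05)
([4.9, 37.9, 0.2], -1.05)
([4.2, 38.0, 0.2], -1.05)
([3.5, 38.1, 0.2], -1.05)
([2.8, 38.1, 0.2], -1.05)
```

servo_tool(
  hand=[0.09,0.09,0.09,0.09,0.09],
  linear=[
    [0.008,0.037,0],
    [0.007,0.038,0],
    [0.006,0.038,0],
    [0.006,0.038,0],
    [0.005,0.038,0],
  ],
  turn=[
    [0,0,-1],
    [0,0,-1],
    [0,0,-1],
    [0,0,-1],
    [0,0,-1],
  ],
)

```text
t: 10.48
ee_pos: [0.5028, -0.2048, 0.2326]
tcp_rot: [[0.989, 0.151, 0.001], [0.151, -0.989, -0.0], [0.001, 0.0, -1.0]]
ft_force: [0.6, 0.9, -0.1]
finger_gap: 0.0899
```

servo_tool(
  hand=[0.09,0.09,0.09,0.09,0.09],
  linear=[
    [0.004,0.038,0],
    [0.004,0.038,0],
    [0.003,0.038,0],
    [0,0,0],
    [0,0,0],
  ],
  turn=[
    [0,0,-1],
    [0,0,-1],
    [0,0,-1.4],
    [0,0,0],
    [0,0,0],
  ],
)

```text
t: 11.1
ee_pos: [0.5322, -0.3136, 0.232]
tcp_rot: [[0.978, 0.208, -0.0], [0.208, -0.978, 0.001], [-0.0, -0.001, -1.0]]
ft_force: [-0.8, 0.0, -0.3]
finger_gap: 0.0902
```

```bash
python3 wr.py w7; python3 bar.py .5325 -.3135
```

```text
11.1 [ 0.5322 -0.3136  0.232 ] 12.02 [-0.77  0.04 -0.26] 0.09018450306553709
bar rect ((533.0887451171875, -315.26275634765625), (13.751943588256836, 66.0780258178711), 11.731413841247559) 1223 0.10691286542609194
dish ctr [ 0.531 -0.315] lip yaw 11.3 547
```

View pics/w7.png

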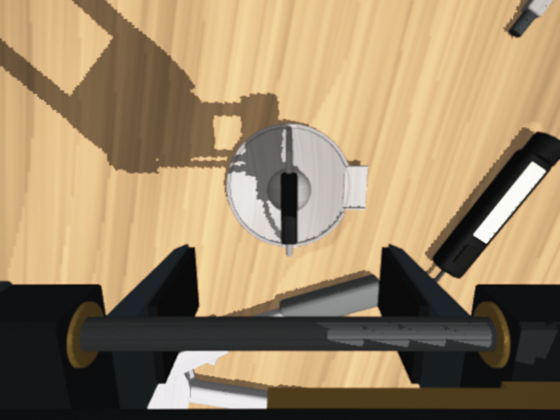

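Dish B is centred at (288,185), bar at (289,207), lined up with the tool. Descending 150 mm with a 1.6 mm sideways correction.

servo_tool(
  hand=[0.09,0.09,0.09,0.09,0.09],
  linear=[
    [0.0,0.0015,0.03],
    [0,0,0.035],
    [0,0,0.035],
    [0,0,0.03],
    [0,0,0.015],
  ],
  turn=[
    [0,0,0.3],
    [0,0,0],
    [0,0,0],
    [0,0,0],
    [0,0,0],
  ],
)

```text
t: 11.78
ee_pos: [0.5321, -0.314, 0.0857]
tcp_rot: [[0.979, 0.205, -0.002], [0.205, -0.979, 0.001], [-0.002, -0.002, -1.0]]
ft_force: [-0.2, -0.5, 0.6]
finger_gap: 0.0903
```

servo_tool(
  hand=[0.07,0.06,0.05,0.045],
  linear=[
    [0,0,0.005],
    [0,0,0],
    [0,0,0],
    [0,0,0],
  ],
  turn=[
    [0,0,0],
    [0,0,0],
    [0,0,0],
    [0,0,0],
  ],
)

```text
t: 12.28
ee_pos: [0.5333, -0.3158, 0.0827]
tcp_rot: [[0.979, 0.203, 0.001], [0.203, -0.979, -0.001], [0.001, 0.001, -1.0]]
ft_force: [0.5, 0.5, 0.4]
finger_gap: 0.0533
```

```bash
python3 wr.py w8
```

```text
12.275 [ 0.5333 -0.3158  0.0827] 11.74 [0.49 0.54 0.43] 0.053260494627916516
```

View pics/w8.png

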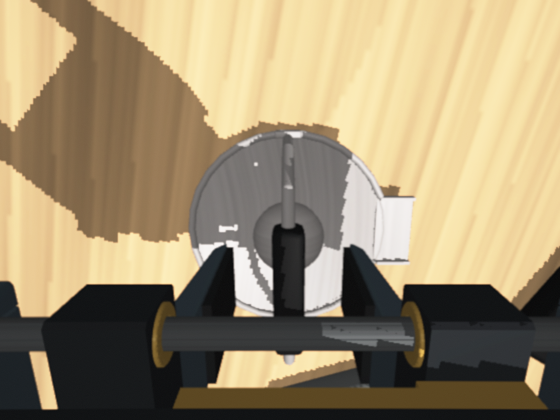

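The bar at u≈288 lies midway between the fingertips (233 and 344). Closing at 35 N for the heavier load.

servo_tool(
  hand=[0.035,0.025,0.018,0.012,0.005],
  linear=[
    [0,0,0],
    [0,0,0],
    [0,0,0],
    [0,0,0],
    [0,0,0],
  ],
  turn=[
    [0,0,0],
    [0,0,0],
    [0,0,0],
    [0,0,0],
    [0,0,0],
  ],
  force=35,
)

```text
t: 12.95
ee_pos: [0.5331, -0.3156, 0.0817]
tcp_rot: [[0.979, 0.203, 0.0], [0.203, -0.979, -0.0], [0.0, 0.0, -1.0]]
ft_force: [1.6, -0.2, -0.8]
finger_gap: 0.0136
```

servo_tool(
  hand=[0.005,0.005,0.005,0.005],
  linear=[
    [0,0,0],
    [0,0,0],
    [0,0,0],
    [0,0,0],
  ],
  turn=[
    [0,0,0],
    [0,0,0],
    [0,0,0],
    [0,0,0],
  ],
)

```text
t: 13.45
ee_pos: [0.533, -0.3156, 0.0818]
tcp_rot: [[0.979, 0.203, 0.0], [0.203, -0.979, 0.0], [0.0, 0.0, -1.0]]
ft_force: [2.0, 0.3, -1.3]
finger_gap: 0.0136
```

servo_tool(
  hand=[0.005,0.005,0.005,0.005,0.005],
  linear=[
    [0,0,-0.002],
    [0,0,-0.004],
    [0,0,-0.006],
    [0,0,-0.007],
    [0,0,-0.006],
  ],
  turn=[
    [0,0,0],
    [0,0,0],
    [0,0,0],
    [0,0,0],
    [0,0,0],
  ],
)

```text
t: 14.08
ee_pos: [0.533, -0.3157, 0.1075]
tcp_rot: [[0.979, 0.203, 0.001], [0.203, -0.979, -0.0], [0.0, 0.0, -1.0]]
ft_force: [0.2, 0.4, -4.7]
finger_gap: 0.0141
```

servo_tool(
  hand=[0.005,0.005,0.005,0.005],
  linear=[
    [0,0,-0.004],
    [0,0,-0.002],
    [0,0,0],
    [0,0,0],
  ],
  turn=[
    [0,0,0],
    [0,0,0],
    [0,0,0],
    [0,0,0],
  ],
)

```text
t: 14.58
ee_pos: [0.5327, -0.3155, 0.1126]
tcp_rot: [[0.979, 0.203, -0.0], [0.203, -0.979, 0.0], [-0.0, -0.0, -1.0]]
ft_force: [0.4, 1.1, -5.0]
finger_gap: 0.0139
```

```bash
python3 wr.py w9; python3 ft.py;python3 -c "
from plan import *
im=grab('scene');cv2.imwrite('pics/s9.png',cv2.resize(im['color'][...,::-1][160:300,180:320],None,fx=4,fy=4,interpolation=cv2.INTER_CUBIC))"
```

```text
14.575 [ 0.5327 -0.3155  0.1126] 11.74 [ 0.4   1.06 -4.99] 0.01390575030805929
[ 0.34  0.12 -5.5 ] [ 0.5328 -0.3155  0.1127] 14.925
```

View pics/w9.png

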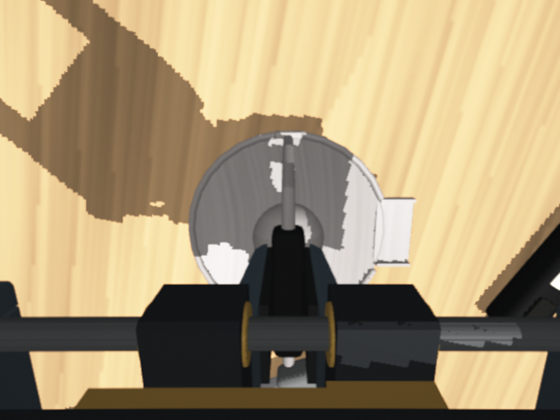

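View pics/s9.png

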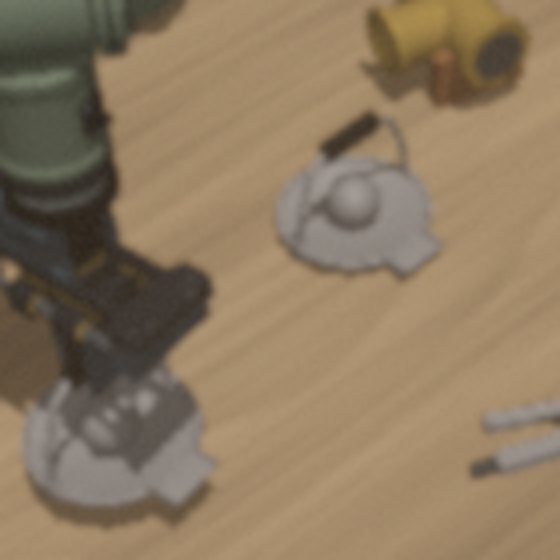

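5.5 N means dish B is the heavier. The ball is still centred at (288,235). Next I'll plan the carry: raise it over dish A, traverse and turn, then stand off from the mouth.

```bash
python3 -c "
from plan import *
W=cloud(load('top')).reshape(-1,3); m=(W[:,2]>.03)&(abs(W[:,0]-.36)<.13)&(abs(W[:,1]-.15)<.09);q=W[m];print(q.min(0),q.max(0))
r=[2,4,6,8,10,12,14,16,18]
plan([.538,.115,.2126],81.4,prof=r+[20]*13+r[::-1],cur=[.5328,-.3155,.2126],curyaw=11.74)"
```

```text
[0.29342893 0.10078838 0.03356224] [0.43228516 0.23603171 0.10512033]
([0.4, -1.9, -0.0], -0.32)
([0.9, -3.8, -0.0], -0.63)
([1.4, -5.7, -0.0], -0.95)
([1.9, -7.6, -0.0], -1.27)
([2.6, -9.4, -0.0], -1.58)
([3.5, -11.2, -0.0], -1.9)
([4.5, -12.9, -0.0], -2.22)
([5.7, -14.6, -0.0], -2.53)
([7.1, -16.1, -0.0], -2.85)
([8.8, -17.5, -0.0], -3.17)
([9.7, -17.0, -0.0], -3.17)
([10.7, -16.4, -0.0], -3.17)
([11.6, -15.8, -0.0], -3.17)
([12.4, -15.1, -0.0], -3.17)
([13.2, -14.4, -0.0], -3.17)
([14.0, -13.7, -0.0], -3.17)
([14.7, -12.9, -0.0], -3.17)
([15.4, -12.0, -0.0], -3.17)
([16.1, -11.2, -0.0], -3.17)
([16.7, -10.3, -0.0], -3.17)
([17.2, -9.3, -0.0], -3.17)
([17.7, -8.4, -0.0], -3.17)
([16.3, -6.6, -0.0], -2.85)
([14.8, -5.2, -0.0], -2.53)
([13.1, -4.0, -0.0], -2.22)
([11.4, -3.0, -0.0], -1.9)
([9.5, -2.1, -0.0], -1.58)
([7.7, -1.5, -0.0], -1.27)
([5.8, -1.0, -0.0], -0.95)
([3.9, -0.6, -0.0], -0.63)
([1.9, -0.3, -0.0], -0.32)
```

servo_tool(
  hand=[0.005,0.005,0.005,0.005,0.005],
  linear=[
    [0,0,-0.003],
    [0,0,-0.006],
    [0,0,-0.009],
    [0,0,-0.011],
    [0,0,-0.012],
  ],
  turn=[
    [0,0,0],
    [0,0,0],
    [0,0,0],
    [0,0,0],
    [0,0,0],
  ],
)

```text
t: 15.6
ee_pos: [0.533, -0.3157, 0.1549]
tcp_rot: [[0.979, 0.203, 0.001], [0.203, -0.979, -0.0], [0.0, 0.0, -1.0]]
ft_force: [0.8, -0.6, -5.3]
finger_gap: 0.0135
```

servo_tool(
  hand=[0.005,0.005,0.005,0.005,0.005],
  linear=[
    [0,0,-0.012],
    [0,0,-0.012],
    [0,0,-0.011],
    [0,0,-0.009],
    [0,0,-0.007],
  ],
  turn=[
    [0,0,0],
    [0,0,0],
    [0,0,0],
    [0,0,0],
    [0,0,0],
  ],
)

```text
t: 16.23
ee_pos: [0.5329, -0.3156, 0.2054]
tcp_rot: [[0.979, 0.204, 0.0], [0.204, -0.979, 0.0], [0.0, 0.0, -1.0]]
ft_force: [-0.4, 0.5, -5.5]
finger_gap: 0.0139
```

servo_tool(
  hand=[0.005,0.005,0.005,0.005],
  linear=[
    [0,0,-0.005],
    [0,0,-0.003],
    [0,0,0],
    [0,0,0],
  ],
  turn=[
    [0,0,0],
    [0,0,0],
    [0,0,0],
    [0,0,0],
  ],
)

```text
t: 16.73
ee_pos: [0.5327, -0.3155, 0.2125]
tcp_rot: [[0.979, 0.203, -0.001], [0.203, -0.979, 0.0], [-0.0, -0.001, -1.0]]
ft_force: [0.0, -0.3, -4.7]
finger_gap: 0.0139
```

servo_tool(
  hand=[0.005,0.005,0.005,0.005,0.005],
  linear=[
    [0.0004,-0.002,0],
    [0.001,-0.004,0],
    [0.0014,-0.006,0],
    [0.002,-0.0076,0],
    [0.0026,-0.0094,0],
  ],
  turn=[
    [0,0,-0.3],
    [0,0,-0.6],
    [0,0,-1],
    [0,0,-1.3],
    [0,0,-1.6],
  ],
)

```text
t: 17.35
ee_pos: [0.5333, -0.2849, 0.2129]
tcp_rot: [[0.958, 0.286, 0.0], [0.286, -0.958, 0.0], [0.0, -0.0, -1.0]]
ft_force: [-0.1, -0.5, -5.2]
finger_gap: 0.0139
```

servo_tool(
  hand=[0.005,0.005,0.005,0.005,0.005],
  linear=[
    [0.0035,-0.011,0],
    [0.0045,-0.013,0],
    [0.006,-0.0145,0],
    [0.007,-0.016,0],
    [0.009,-0.0175,0],
  ],
  turn=[
    [0,0,-1.9],
    [0,0,-2.2],
    [0,0,-2.5],
    [0,0,-2.9],
    [0,0,-3.2],
  ],
)

```text
t: 17.98
ee_pos: [0.5347, -0.2062, 0.2128]
tcp_rot: [[0.871, 0.492, 0.0], [0.492, -0.871, 0.0], [0.0, -0.0, -1.0]]
ft_force: [-0.6, 0.1, -5.3]
finger_gap: 0.0136
```

servo_tool(
  hand=[0.005,0.005,0.005,0.005,0.005],
  linear=[
    [0.0097,-0.017,0],
    [0.0107,-0.0164,0],
    [0.0116,-0.0158,0],
    [0.0124,-0.0151,0],
    [0.0132,-0.0144,0],
  ],
  turn=[
    [0,0,-3.2],
    [0,0,-3.2],
    [0,0,-3.2],
    [0,0,-3.1],
    [0,0,-3.1],
  ],
)

```text
t: 18.6
ee_pos: [0.5357, -0.1084, 0.2129]
tcp_rot: [[0.704, 0.71, 0.0], [0.71, -0.704, 0.0], [0.0, 0.0, -1.0]]
ft_force: [-0.0, 0.4, -5.3]
finger_gap: 0.0134
```

servo_tool(
  hand=[0.005,0.005,0.005,0.005,0.005],
  linear=[
    [0.014,-0.0137,0],
    [0.0147,-0.0129,0],
    [0.0154,-0.012,0],
    [0.0161,-0.0112,0],
    [0.0167,-0.0103,0],
  ],
  turn=[
    [0,0,-3.2],
    [0,0,-3.2],
    [0,0,-3.2],
    [0,0,-3.2],
    [0,0,-3.2],
  ],
)

```text
t: 19.23
ee_pos: [0.5366, -0.0105, 0.2129]
tcp_rot: [[0.481, 0.877, 0.0], [0.877, -0.481, 0.0], [0.0, 0.0, -1.0]]
ft_force: [-0.2, -0.4, -6.4]
finger_gap: 0.0136
```

servo_tool(
  hand=[0.005,0.005,0.005,0.005,0.005],
  linear=[
    [0.0172,-0.0093,0],
    [0.0177,-0.0084,0],
    [0.0163,-0.0066,0],
    [0.0148,-0.0052,0],
    [0.0131,-0.004,0],
  ],
  turn=[
    [0,0,-3.2],
    [0,0,-3.1],
    [0,0,-2.8],
    [0,0,-2.5],
    [0,0,-2.2],
  ],
)

```text
t: 19.85
ee_pos: [0.5374, 0.0753, 0.2128]
tcp_rot: [[0.259, 0.966, 0.0], [0.966, -0.259, 0.0], [0.0, 0.0, -1.0]]
ft_force: [-0.8, 0.4, -5.4]
finger_gap: 0.0136
```

servo_tool(
  hand=[0.005,0.005,0.005,0.005,0.005],
  linear=[
    [0.0114,-0.003,0],
    [0.0095,-0.002,0],
    [0.0077,-0.0015,0],
    [0.0058,-0.001,0],
    [0.004,-0.0006,0],
  ],
  turn=[
    [0,0,-1.9],
    [0,0,-1.6],
    [0,0,-1.3],
    [0,0,-1],
    [0,0,-0.6],
  ],
)

```text
t: 20.48
ee_pos: [0.5379, 0.1138, 0.2128]
tcp_rot: [[0.152, 0.988, 0.0], [0.988, -0.152, -0.0], [-0.0, 0.0, -1.0]]
ft_force: [-0.3, -0.7, -5.7]
finger_gap: 0.0137
```

servo_tool(
  hand=[0.005,0.005,0.005,0.005],
  linear=[
    [0.002,-0.0003,0],
    [0,0,0],
    [0,0,0],
    [0,0,0],
  ],
  turn=[
    [0,0,-0.3],
    [0,0,0],
    [0,0,0],
    [0,0,0],
  ],
)

```text
t: 20.98
ee_pos: [0.5379, 0.1154, 0.2129]
tcp_rot: [[0.147, 0.989, 0.0], [0.989, -0.147, 0.0], [0.0, 0.0, -1.0]]
ft_force: [0.3, 0.0, -5.5]
finger_gap: 0.0141
```

```bash
python3 wr.py w10; python3 -c "
from plan import *
for n in ('scene','top'):
  im=grab(n);cv2.imwrite(f'pics/{n}10.png',im['color'][...,::-1])"
```

```text
20.975 [0.5379 0.1154 0.2129] 81.52 [ 0.28  0.04 -5.49] 0.014089612304047558
```

View pics/w10.png

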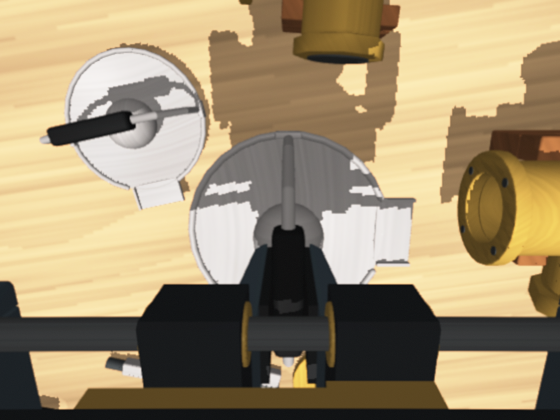

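View pics/scene10.png

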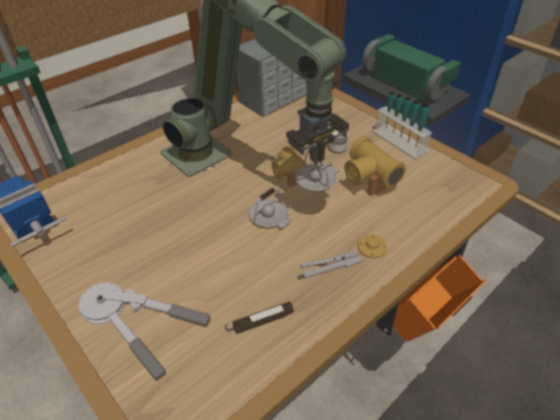

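The carry went well: the ball sits at (288,235) in the dish, the mouth is at (490,208) in the wrist view, and dish A is undisturbed with its ball at (132,120). Descending 74 mm at the stand-off, then measuring again.

servo_tool(
  hand=[0.005,0.005,0.005,0.005,0.005],
  linear=[
    [0,0,0.003],
    [0,0,0.006],
    [0,0,0.009],
    [0,0,0.011],
    [0,0,0.012],
  ],
  turn=[
    [0,0,0],
    [0,0,0],
    [0,0,0],
    [0,0,0],
    [0,0,0],
  ],
)

```text
t: 21.75
ee_pos: [0.5378, 0.1156, 0.1708]
tcp_rot: [[0.147, 0.989, -0.0], [0.989, -0.147, 0.0], [-0.0, -0.0, -1.0]]
ft_force: [-0.0, -0.4, -5.7]
finger_gap: 0.0138
```

servo_tool(
  hand=[0.005,0.005,0.005,0.005,0.005],
  linear=[
    [0,0,0.011],
    [0,0,0.009],
    [0,0,0.007],
    [0,0,0.004],
    [0,0,0.002],
  ],
  turn=[
    [0,0,0],
    [0,0,0],
    [0,0,0],
    [0,0,0],
    [0,0,0],
  ],
)

```text
t: 22.38
ee_pos: [0.538, 0.1156, 0.1388]
tcp_rot: [[0.147, 0.989, 0.0], [0.989, -0.147, 0.0], [0.0, 0.0, -1.0]]
ft_force: [0.3, -0.7, -6.0]
finger_gap: 0.0139
```

servo_tool(
  hand=[0.005,0.005,0.005],
  linear=[
    [0,0,0],
    [0,0,0],
    [0,0,0],
  ],
  turn=[
    [0,0,0],
    [0,0,0],
    [0,0,0],
  ],
)

```text
t: 22.75
ee_pos: [0.5381, 0.1156, 0.1391]
tcp_rot: [[0.147, 0.989, 0.001], [0.989, -0.147, 0.0], [0.0, 0.001, -1.0]]
ft_force: [0.2, -0.5, -6.3]
finger_gap: 0.0137
```

```bash
python3 wr.py w11; cat > fitw.py <<'E'
from plan import *
exec(open('fitv.py').read().split('Q={')[0])
W=np.load('/tmp/W.npy'); q=W.reshape(-1,3)
q=q[(np.hypot(q[:,0]-.57,q[:,1]-.34)<.14)&(q[:,2]>.05)&(q[:,2]<.15)&(q[:,1]>.25)&(q[:,1]<.45)]
# drop bore interior
g=[.5763,.3781,np.radians(81.3),.0438,.0395,.0167,0]
r=least_squares(lambda p:np.r_[sdf(p,q),(p[2]-g[2])*.05,(p[3:6]-np.array(g[3:6]))*1],g,loss='soft_l1',f_scale=.0015); p=r.x
d=np.array([np.cos(p[2]),np.sin(p[2])]); m=p[:2]-.11*d
print('wrist valve',len(q),p[:2].round(4),np.degrees(p[2]).round(2),p[3:].round(4),'mouth',m.round(4),np.median(abs(sdf(p,q))).round(4))
im=load('wrist');tp,R=im['pR']
dx=R[:2,0]; dd=(W.reshape(-1,3)-tp)
a=dd[:,:2]@dx; b=dd[:,:2]@R[:2,1]; z=dd[:,2]
s=(a>.066)&(a<.095)&(abs(b)<.05)&(z>-.08)&(z<-.05)
print('lip ext',np.percentile(a[s],[50,99,100]).round(4),'b range',b[s].min().round(4),b[s].max().round(4),'z',np.median(z[s]+tp[2]).round(4),s.sum())
E
python3 fitw.py
python3 - <<'E'
from h import *
for n in('scene','top'):
    im=robot.get_image(n);np.save(f'/tmp/{n}.npy',im,allow_pickle=True)
    a=(120,210,270,420) if n=='scene' else (180,290,140,300)
    cv2.imwrite(f'pics/{n}11.png',cv2.resize(im['color'][a[0]:a[1],a[2]:a[3],::-1],None,fx=5,fy=5,interpolation=cv2.INTER_CUBIC))
E
```

```text
22.75 [0.5381 0.1156 0.1391] 81.54 [ 0.2  -0.45 -6.33] 0.0136884111932714
wrist valve 7127 [0.5753 0.377 ] 81.51 [ 0.0438  0.0278  0.0008 -0.0011] mouth [0.5591 0.2682] 0.0003
lip ext [0.0728 0.08   0.0805] b range -0.0243 0.0224 z 0.0737 1450
```

View pics/w11.png

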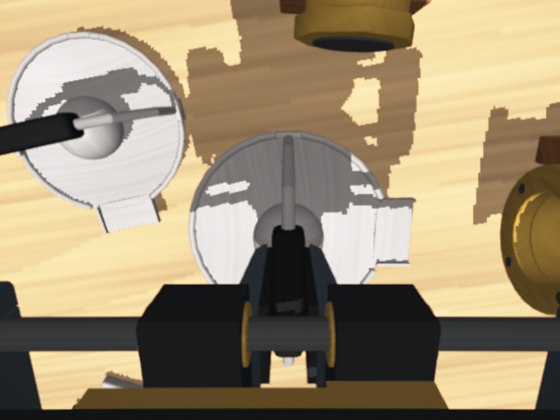

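View pics/scene11.png

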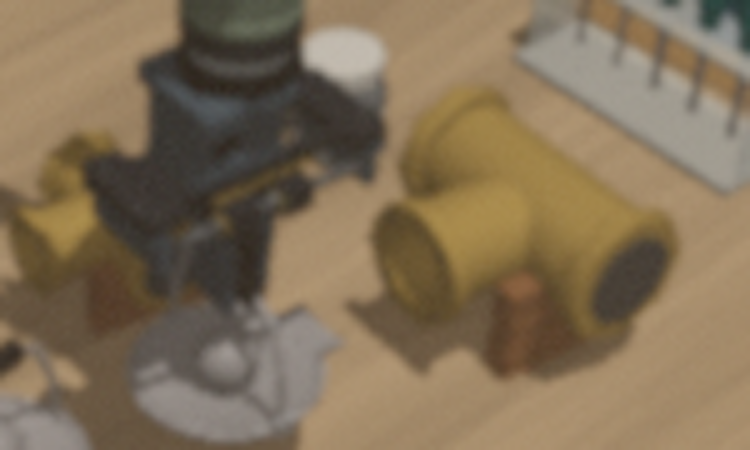

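The wrist fit puts the mouth at (0.559, 0.268), within 1.5 mm of the other cameras. The lip is level with it and 73 mm short, so I'm advancing 57 mm along tool x for a gap of about 16 mm.

servo_tool(
  hand=[0.005,0.005,0.005,0.005,0.005],
  linear=[
    [0.002,0,0],
    [0.004,0,0],
    [0.006,-0.0005,0],
    [0.007,-0.0005,0],
    [0.007,0,0],
  ],
  turn=[
    [0,0,0],
    [0,0,0],
    [0,0,0],
    [0,0,0],
    [0,0,0],
  ],
)

```text
t: 23.52
ee_pos: [0.5408, 0.1421, 0.1388]
tcp_rot: [[0.147, 0.989, -0.0], [0.989, -0.147, 0.0], [0.0, -0.0, -1.0]]
ft_force: [-0.2, -0.0, -5.7]
finger_gap: 0.0138
```

servo_tool(
  hand=[0.005,0.005,0.005,0.005,0.005],
  linear=[
    [0.007,0,0],
    [0.007,0,0],
    [0.006,0,0],
    [0.005,0,0],
    [0.003,0,0],
  ],
  turn=[
    [0,0,0],
    [0,0,0],
    [0,0,0],
    [0,0,0],
    [0,0,0],
  ],
)

```text
t: 24.15
ee_pos: [0.5449, 0.1695, 0.1388]
tcp_rot: [[0.147, 0.989, -0.0], [0.989, -0.147, 0.0], [0.0, -0.0, -1.0]]
ft_force: [-0.2, 0.1, -5.6]
finger_gap: 0.0137
```

servo_tool(
  hand=[0.005,0.005,0.005,0.005,0.005],
  linear=[
    [0.002,0,0],
    [0.001,0,0],
    [0,0,0],
    [0,0,0],
    [0,0,0],
  ],
  turn=[
    [0,0,0],
    [0,0,0],
    [0,0,0],
    [0,0,0],
    [0,0,0],
  ],
)

```text
t: 24.78
ee_pos: [0.5453, 0.1721, 0.1389]
tcp_rot: [[0.147, 0.989, 0.0], [0.989, -0.147, 0.0], [0.0, 0.0, -1.0]]
ft_force: [-0.7, 0.3, -5.7]
finger_gap: 0.0141
```

```bash
python3 wr.py w12; python3 fitw.py
python3 - <<'E'
from plan import *
for n in('scene','top'):
    im=grab(n)
    a=(120,210,270,420) if n=='scene' else (170,290,140,300)
    cv2.imwrite(f'pics/{n}12.png',cv2.resize(im['color'][a[0]:a[1],a[2]:a[3],::-1],None,fx=5,fy=5,interpolation=cv2.INTER_CUBIC))
s,p,R=pose();m=np.array([.5591,.2685,.062])
lip=p+R@np.array([.081,0,0])+np.array([0,0,-.0818+.017])
y=np.radians(81.45);d=lip-m
print('lip in mouth',d[0]*np.cos(y)+d[1]*np.sin(y),-d[0]*np.sin(y)+d[1]*np.cos(y),d[2],yaw(R),s['ft_force'])
E
```

```text
24.775 [0.5453 0.1721 0.1389] 81.54 [-0.7   0.25 -5.69] 0.014104003215651174
wrist valve 20975 [0.5701 0.3787] 83.86 [0.0543 0.0332 0.0069 0.0039] mouth [0.5583 0.2694] 0.0012
lip ext [0.073  0.0798 0.0803] b range -0.0244 0.0223 z 0.0734 1444
lip in mouth -0.01640462664100801 -0.000550497708264559 0.012073776343356657 81.53527903566992 [-0.62715358 -1.28368069 -6.26578251]
```

View pics/w12.png

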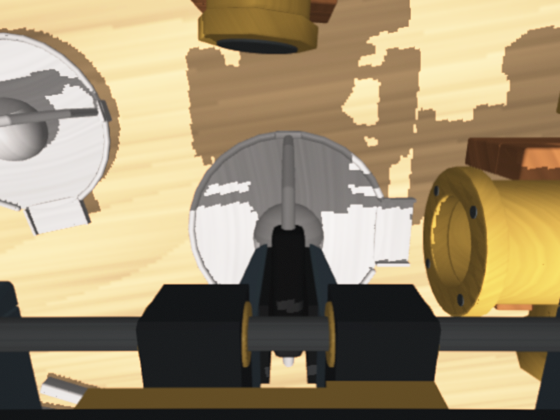

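View pics/scene12.png

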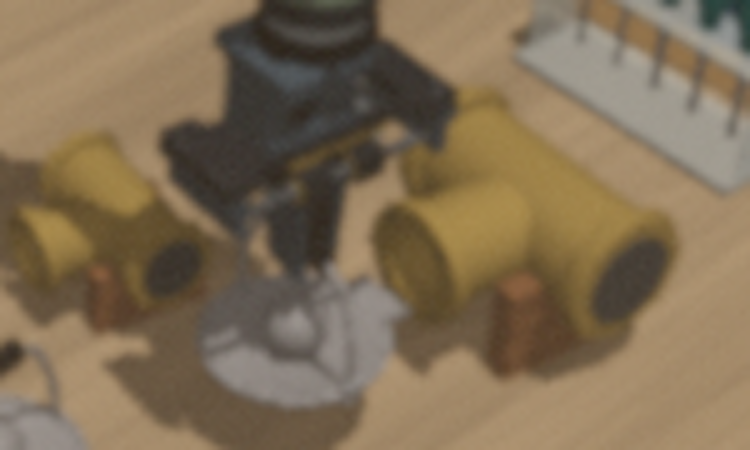

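View pics/top12.png

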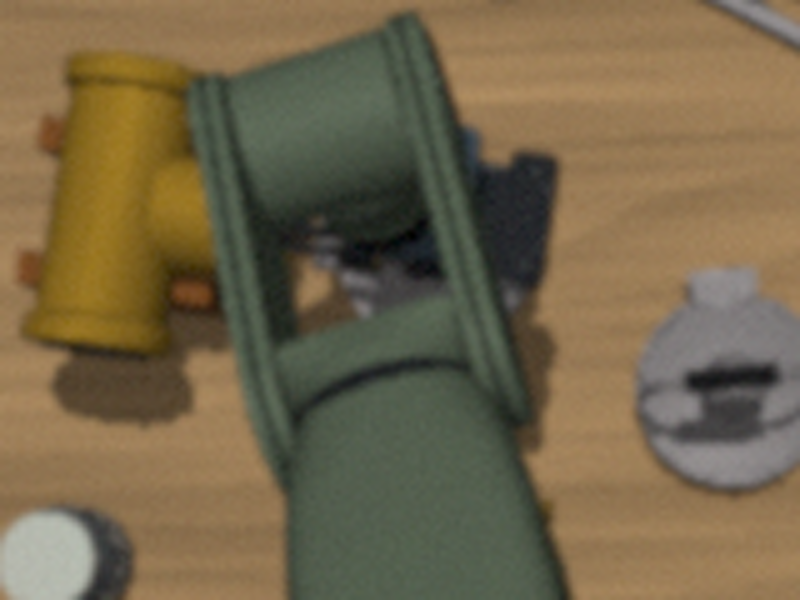

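The lip at (413,230) faces the mouth squarely, about 16 mm off its plane, less than 1 mm sideways and about 12 mm above the bottom edge. The dish looks the same in the wrist view as at the grasp, so it is level with its ball centred, and dish A stands untouched. Handing in.

```bash
python3 -c "
from plan import *
s=robot.state();print(s['t'],s['ee_pos'],abs(s['joint_vel']).max(),s['finger_gap']);print(robot.job_done())"
```

```text
24.925 [0.54528223 0.1720782  0.13886863] 0.0020278559724123137 0.01360965980460173
the job is handed in; nothing more can be done
None
```

I handed the job in at about 25 s with the heavier dish held still in front of the larger valve's open branch. No verdict was reported.

- **Weighing:** The near dish (centre about x 0.45, y −0.02) read about 2.8 N, so it holds the float. I set it back down, released it, and its ball stayed in the middle. The far dish (about x 0.53, y −0.32) read about 5.5 N, so it holds the solid ball.
- **Carry:** I lifted the heavier dish over the first one, turned it about 70° to yaw 81.5° (the valve measured about 81.5°), lowered it at a stand-off, and moved it in slowly.
- **Final position:** By calculation from the arm pose, the lip is about 16 mm off the opening's plane, less than 1 mm sideways, and about 12 mm above the bottom edge. The wrist camera measured the lip at 73.4 mm, which agrees with the height.
- **Other last checks:** The dish looked the same in the wrist view as when first lifted, with its ball still centred. I saw no contact with the valve, the last reading before hand-in showed the arm almost still (at most 0.002 rad/s), and the lighter dish was standing undisturbed.
- **Disagreements:**
  - The valve mouth position differed by 1–3 mm between cameras.
  - The last wrist-camera fit was unreliable because other objects got into it (it gave yaw 83.9°), so I used the earlier fits.
  - The valve fits also came out 1–3 mm lower than its stated height. All of this is well inside the allowed margins.

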